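Zero the meter and push the hand generator round one turn

ROBOT

A 6-joint arm with a two-finger parallel gripper is mounted at the origin on the work surface. World frame = base frame: x ahead of the robot, y to its left, z up, the work surface at z = 0. Lengths are in m, angles in rad, forces in N, time in s.
With the tool pointing down it reaches from about 0.35 to 0.975 m from the base axis. Payload 4.9 kg.
Tool frame: the origin (TCP) lies on the mounting face of the last link; the fingertips stand 173 mm ahead of it and the grasp point (between the pads) lies 155 mm ahead of it; z points along the fingers, y is the direction in which the jaws open and shut (so a half turn about z gives the same grasp; the last joint's range is limited). The gripper opens to 85 mm and grips with 20 to 120 N. Pads are 22 mm wide; open, the fingers measure 114 mm over their backs; the gripper's body (76 mm by 85 mm) begins 54 mm behind the grasp point. The pads swing forward as they close: fully open they stand 13 mm farther back than shut.
Start: joints at [-1.437, 0.053, 1.613, -0, 1.476, -0.119], TCP at [0.156, -0.605, 0.405] pointing down, gripper open.
Joint ranges: [-3.01, 3.01], [-1.01, 2.22], [0.06, 2.58], [-1.02, 4.17], [0.09, 2.62], [-3.14, 3.14]. Speed limits (rad/s): [2.57, 2.57, 3.14, 3.14, 3.14, 3.14].

INTERFACE

Orientations are given as a unit quaternion [w, x, y, z].
In Python, from plant import manip gives the robot as it stands.
- The arm moves only by the tool play_rows, never from a script. Its argument "increments" is a list of rows, each an object with "offset": the shift along the tool's x, y, z in mm, a list of three; "twist": the turn about the tool's z in rad; "grip": the opening, from 0 (shut) to 1 (fully open). In form: [{"offset": [dx, dy, dz], "twist": twist, "grip": grip}, ...]. A call has 1 to 5 rows; each row is the pose to reach, as a shift and turn from the pose commanded when the call began, along the tool's axes at that moment; what a row does not reach only later rows make up. A row lasts 1/12 s, in which the tool goes at most 41.7 mm and 7.16 degrees, less where a joint would pass 70% of its speed; a pose out of reach is approached as far as the arm can. A call with a gripper value outside its range is refused whole. The fingers move at their own pace and stop on an object; the grip force is fixed at half the most. Time passes only in rows, so rows that repeat a pose let the fingers close. It gives the time, the measured TCP pose, the force and the opening at its end, in the units of the state.
- manip.state(): the state, without advancing time (a new reading comes with each control period).
- manip.grab_frame(name): name is "scene" or "top"; returns the picture (420x560x3 uint8, blue, green, red); there is no depth.
- manip.get_calibration(name): a dict with "fx", "fy", "cx", "cy" (pixels), "T" (4x4, takes a point from camera to world coordinates). Camera axes: x right, y down, z forward; pixel columns grow to the right and rows downward; lengths in m; the calibration is good to about 2 mm. A picture is of the moment at which its call begins. get_calibration takes no time and is no camera call.
- manip.job_done(): hands the job in, once; it reports no verdict.
Trained networks look in the newest picture that a camera, given by its name, has taken for a name from the list of things; names that differ only in an ending like _2 or _b are one class to them, and where a whole thing is asked for, a point or a joint stands for the part that bears it (a point fixed in the world has none). Each returns a list of dicts, best first, with "p" (0 to 1); they miss things now and then, are a little off and sometimes report something else, mostly with a low value. They report only what shows in the picture. A call takes as long as a camera call.
- manip.boxes_of(query, camera): "xyz" ([x, y, z] in m, in the coordinates of the camera as it stood for that picture, good to about 4 mm: the middle of the surface that is visible of it).
- manip.tip_of(query, camera): "xyz" ([x, y, z] in m, in the coordinates of the camera as it stood for that picture, good to about 4 mm: a listed point, or the origin of a listed thing).
The state is a dict: "time": time; "joint_pos": joint angles; "joint_vel": joint speeds; "joint_efforts": joint torques, N m; "tool_pos": TCP position; "tool_rot": TCP orientation; "contact_force": force on the tool from outside, world axes, zero at the start; "ft_torque": the same for the moment, N m; "gripper_width": opening from 0.0 (shut) to 1.0 (fully open).
Only numpy, scipy, OpenCV 4.12 (cv2) and the standard library are available. Lean on these libraries where they do the work, as an engineer would, in place of code of your own. Each camera call takes 0.05 s, during which the arm holds its last target. There are 200 camera calls.

TASK

Zero the meter by pressing the red button on the grey meter box right down and letting it come up again, then push the hand generator's wheel clockwise (seen from above) by its upright yellow handle through exactly one full turn, so that the red spoke points at the white index post again. Only push with the fingertips or the outside of the fingers, gently: do not grip the handle, do not turn the wheel backwards or past the index, and leave all the other things where they are.

Things in the scene. Friction and masses are not known exactly. Their poses are not given: they have to be found in the camera images.
- generator: Hand generator fixed to the desk: plywood board 260 x 180 x 18 mm carrying a black and copper coil drum with a level hand wheel on top. Origin under the centre of the board, on the wheel's vertical axis; its x axis (along the 260 mm side) points from the axis to the white index post. It may stand at any yaw. Nothing on it but the handle stands higher than 100 mm above the desk.
- wheel (a joint): Turn of the wheel in rad: 0 at the start (red spoke and handle at the index post), grows clockwise seen from above, 6.283 after one full turn; it does not wrap. No stops within reach, no spring: stiff bearing that needs about 0.2 N m (3 to 4 N at the handle), and it stays where it is left, without coasting.
- hub (a point): Centre of the wheel's hub, on its axis, on the hub's top 100 mm above the desk. Wheel: grey, four spokes (one red), rim 172 mm over all, rim top 98 mm above the desk.
- handle: The upright yellow handle on the red spoke, 65 mm from the wheel's axis: round, 22 mm diameter (foot 28 mm for the lowest 8 mm), 55 mm high, from 97 to 152 mm above the desk. It goes round with the wheel and its grip also spins freely about its own axis. Origin at the centre of its foot, z up.
- handle_mid (a point): Centre of the handle, half-way up, about 125 mm above the desk.
- mark (a point): Top of the white index post (14 x 22 mm), 105 mm from the wheel's axis, just outside the rim, 94 mm above the desk. The turn is complete when the red spoke and handle are in line with it.
- meter: Grey meter box fixed to the desk, 130 x 150 mm, top 76 mm above the desk, with a blue strip and a white scale on top. It stands left or right of the generator. Origin under its centre, x towards the white scale, away from the button.
- zero (a joint): Travel of the red zero button in m: 0 up, 0.006 fully down; sprung, about 4.5 N when fully down. It counts as pressed beyond 0.004.
- zero_top (a point): Centre of the top of the red zero button (26 mm diameter, pressed straight down) on the blue strip of the meter box.
- resistor_box: Green resistor box fixed to the desk, 130 x 150 mm, 76 mm high with two black knobs and yellow terminals to 94 mm: a bystander on the side where the meter is not. Origin under its centre.
- cell: Loose blue battery cell, 33 mm diameter, 60 mm high, upright on the generator's board. Bystander. Origin under its centre.
- magnet: Loose red and green bar magnet, 80 x 20 x 12 mm, lying on the desk. Bystander. Origin under its centre.
- compass: Loose brass compass, 50 mm diameter, 15 mm high. Bystander. Origin under its centre.
- switch_block: Loose switch on a plywood block 90 x 90 mm, 50 mm high, white toggle and two red terminals. Bystander. Origin under its centre.
- weight: Loose brass weight, 32 mm diameter, 46 mm high. Bystander. Origin under its centre.

How it is judged:
On the way, in this order (a step that is already met when the one before it is completed fails the run):
1. the zero button is pressed down (beyond 4 mm) with the wheel still at the index (value of joint zero above 0.004 m and value of joint wheel between -0.15 and 0.15 rad).
2. the button is up again (value of joint zero below 0.0015 m and value of joint wheel between -0.15 and 0.15 rad), for 0.05 s.
3. the fingers push the handle through the first half of the turn (value of joint wheel between 1.5 and 3.1 rad and contact force between the fingers and handle above 0.3 N).
4. the fingers push the handle through the second half of the turn (value of joint wheel between 3.6 and 6 rad and contact force between the fingers and handle above 0.3 N).
At the end, for the whole second after the job is handed in: The wheel has been turned one full turn clockwise, 6.283 rad within 0.15 rad (the red spoke at the index post again), and is at rest; the zero button is up; no bystander is more than 20 mm from where it was (value of joint wheel between 6.133 and 6.433 rad and velocity of joint wheel between -0.03 and 0.03 rad/s and value of joint zero below 0.0015 m and distance of each of cell, magnet, compass, switch_block, weight from where it was at the start of the episode below 0.02 m); the robot touches nothing.
It fails at once if the wheel is turned backwards by more than 0.3 rad from the index (value of joint wheel below -0.3 rad).
It fails at once if the wheel is pushed more than 0.3 rad past the full turn (value of joint wheel above 6.583 rad).
It fails at once if the handle is gripped or pushed roughly (more than 35 N between the fingers and the generator) (contact force between the fingers and generator above 35 N).
It fails at once if a bystander is pushed, lifted or carried more than 20 mm (distance of any of cell, magnet, compass, switch_block, weight from where it was at the start of the episode above 0.02 m).
It also fails if it takes over 67 s, if anything falls off the work surface, if the arm or the gripper's body presses on something with over 40 N, if the wrist force passes 120 N, or if a joint passes its speed limit or range.

## Working session

There is one attempt and no reset: what is moved stays moved. The work goes in short steps, Python scripts to look and compute and a tool call to move; the robot and the scene stay as the last step left them, time stands still between calls to the robot, and variables do not carry over. Pictures are saved under pics/ and viewed, about 8 in all and at most 12, crops included, and the job is handed in when it is done.

Besides the shell and the picture viewer there is one more tool, called as a command line: name --argument value ..., lists and objects as JSON in quotes. play_rows: Moves the arm, as the interface text tells. Its arguments: {"type":"object","properties":{"increments":{"type":"array"}},"required":["increments"]}

```bash
mkdir -p pics; cat > h.py <<'E'
from plant import manip
import numpy as np, cv2
def world(cam,p):
    T=np.array(manip.get_calibration(cam)["T"]); return (T@np.r_[p,1])[:3]
def tips(names,cam,fn="tip_of"):
    for n in names:
        for r in getattr(manip,fn)(n,cam)[:2]: print(cam,n,round(r["p"],2),world(cam,r["xyz"]).round(4))
E
python3 - <<'E'
from h import *
for c in ["scene","top"]:
    cv2.imwrite(f"pics/{c}0.png",manip.grab_frame(c))
    tips(["generator","hub","handle","handle_mid","mark","zero_top","meter","cell","resistor_box","switch_block","weight","compass","magnet"],c)
s=manip.state();print(s["time"],s["tool_pos"],s["tool_rot"],s["contact_force"])
E
```

```text
scene generator 0.75 [0.5201 0.0128 0.0038]
scene hub 0.92 [0.524  0.0187 0.0977]
scene handle 0.79 [0.5699 0.0597 0.0959]
scene handle_mid 0.66 [0.5725 0.0564 0.1264]
scene mark 0.71 [0.5998 0.0856 0.0926]
scene mark 0.19 [0.5743 0.057  0.1258]
scene zero_top 0.55 [0.4973 0.3347 0.0977]
scene meter 0.66 [5.337e-01 3.337e-01 3.000e-04]
scene cell 0.63 [ 0.4849 -0.0995  0.0168]
scene resistor_box 0.55 [ 5.191e-01 -3.578e-01  4.000e-04]
scene resistor_box 0.51 [0.5326 0.3331 0.0039]
scene weight 0.65 [ 0.3469  0.2288 -0.0033]
scene compass 0.57 [ 0.3223 -0.2136 -0.001 ]
scene magnet 0.86 [ 7.299e-01  2.767e-01 -6.000e-04]
scene magnet 0.32 [5.203e-01 1.310e-02 5.000e-04]
top generator 0.61 [5.272e-01 1.450e-02 1.000e-04]
top hub 0.95 [0.5241 0.0123 0.0965]
top handle 0.64 [0.5723 0.0608 0.0961]
top handle_mid 0.39 [0.5687 0.0594 0.124 ]
top handle_mid 0.3 [ 7.339e-01  2.775e-01 -7.000e-04]
top mark 0.91 [0.6016 0.0868 0.0937]
top zero_top 0.63 [0.5005 0.3304 0.0972]
top meter 0.69 [5.360e-01 3.303e-01 2.000e-04]
top cell 0.69 [ 0.4894 -0.096   0.0192]
top resistor_box 0.96 [ 0.5253 -0.3585 -0.0019]
top switch_block 0.59 [ 7.190e-01 -2.791e-01  4.000e-04]
top weight 0.58 [ 0.3442  0.2265 -0.0017]
top compass 0.56 [ 0.323  -0.218  -0.0022]
top magnet 0.78 [0.7316 0.2799 0.0008]
1.4 [ 0.15630758 -0.60511854  0.40471292] [ 9.28227811e-06  9.92023232e-01  1.26055174e-01 -3.79927443e-07] [-0.01544459 -0.45467687 -0.44396075]
```

```bash
ls; python3 -c "
import cv2,numpy as np
a=[cv2.imread(f'pics/{c}0.png') for c in ('scene','top')]
print(a[0].shape)"
```

```text
h.py
pics
(420, 560, 3)
```

View pics/top0.png

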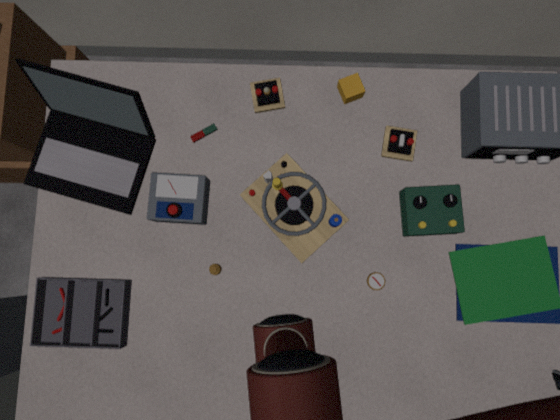

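View pics/scene0.png

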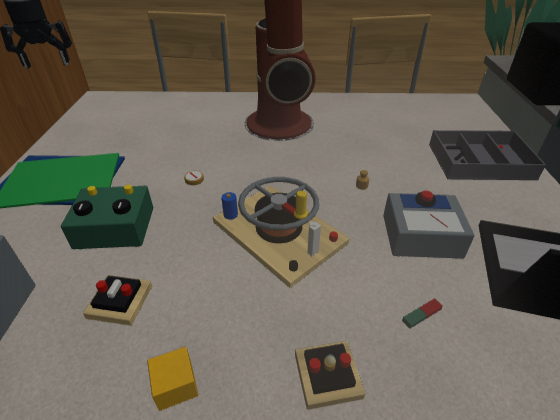

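The top view shows the hub near (293,203), handle (277,183), index post (268,176) and the meter's red button (174,210). The scene view agrees, and the network positions fit both. I'll travel towards the meter at height with the gripper shut, twisting on the way.

play_rows --increments '[{"offset": [32,-23,0],"twist": -0.12,"grip": 0},{"offset": [64,-46,0],"twist": -0.24,"grip": 0},{"offset": [96,-69,0],"twist": -0.36,"grip": 0},{"offset": [128,-92,0],"twist": -0.48,"grip": 0},{"offset": [160,-115,0],"twist": -0.6,"grip": 0}]'

```text
time: 1.82
tool_pos: [0.2832, -0.4523, 0.4048]
tool_rot: [0.0, 0.909, 0.416, 0.0]
contact_force: [0.2, 0.0, 0.6]
gripper_width: 0.296
```

play_rows --increments '[{"offset": [40,0,0],"twist": -0.12,"grip": 0},{"offset": [80,0,0],"twist": -0.24,"grip": 0},{"offset": [120,0,0],"twist": -0.36,"grip": 0},{"offset": [160,0,0],"twist": -0.48,"grip": 0},{"offset": [200,0,0],"twist": -0.6,"grip": 0}]'

```text
time: 2.23
tool_pos: [0.4149, -0.3014, 0.405]
tool_rot: [0.0, 0.746, 0.666, 0.0]
contact_force: [0.6, -0.4, 0.2]
gripper_width: 0.0
```

play_rows --increments '[{"offset": [40,1,0],"twist": -0.12,"grip": 0},{"offset": [80,1,0],"twist": -0.24,"grip": 0},{"offset": [120,2,0],"twist": -0.36,"grip": 0},{"offset": [160,2,0],"twist": -0.48,"grip": 0},{"offset": [200,3,0],"twist": -0.6,"grip": 0}]'

```text
time: 2.65
tool_pos: [0.4403, -0.103, 0.4049]
tool_rot: [0.0, 0.516, 0.857, 0.0]
contact_force: [0.7, -0.1, -0.5]
gripper_width: -0.003
```

```bash
cat >> h.py <<'E'
from scipy.spatial.transform import Rotation as Ro
def rel(target,yaw=None):
    s=manip.state(); q=s["tool_rot"]; R=Ro.from_quat([q[1],q[2],q[3],q[0]]).as_matrix()
    p=np.array(s["tool_pos"]); y0=np.arctan2(R[1,0],R[0,0])
    print("t",round(s["time"],2),"pos",p.round(4),"yaw",np.degrees(y0).round(2),"zdir",R[:,2].round(4),"F",np.round(s["contact_force"],1),"j1,j6",np.round(s["joint_pos"],3)[[0,5]],"g",s["gripper_width"])
    if target is not None: print("offset mm",(R.T@(np.array(target)-p)*1e3).round(1))
    if yaw is not None: print("twist to yaw",(np.radians((np.degrees(y0)-yaw+180)%360-180)).round(3))
E
python3 -c "
from h import *
rel([.499,.3325,.300],-137)"
```

```text
t 2.65 pos [ 0.4403 -0.103   0.4049] yaw 117.93 zdir [ 8.e-04 -3.e-04 -1.e+00] F [ 0.7 -0.1 -0.5] j1,j6 [-0.395 -0.882] g -0.002528404257426077
offset mm [357.3 255.8 104.9]
twist to yaw -1.834
```

play_rows --increments '[{"offset": [32,23,0],"twist": -0.12,"grip": 0},{"offset": [65,46,0],"twist": -0.24,"grip": 0},{"offset": [97,70,0],"twist": -0.36,"grip": 0},{"offset": [130,93,0],"twist": -0.48,"grip": 0},{"offset": [162,116,0],"twist": -0.6,"grip": 0}]'

```text
time: 3.07
tool_pos: [0.4679, 0.0946, 0.4052]
tool_rot: [0.001, 0.239, 0.971, 0.0]
contact_force: [0.7, 0.3, -0.5]
gripper_width: 0.002
```

play_rows --increments '[{"offset": [13,37,5],"twist": -0.12,"grip": 0},{"offset": [27,74,10],"twist": -0.24,"grip": 0},{"offset": [41,111,15],"twist": -0.36,"grip": 0},{"offset": [54,148,20],"twist": -0.48,"grip": 0},{"offset": [68,187,25],"twist": -0.6,"grip": 0}]'

```text
time: 3.48
tool_pos: [0.4958, 0.2914, 0.3797]
tool_rot: [0.0, -0.059, 0.998, -0.0]
contact_force: [0.8, -1.3, -0.1]
gripper_width: 0.002
```

```bash
python3 - <<'E'
from h import *
for c in ["top","scene"]:
    f=manip.grab_frame(c)
    tips(["zero_top"],c);tips(["zero"],c,"boxes_of")
    tips(["hub","mark"],c)
    if c=="scene": cv2.imwrite("pics/s1.png",f)
rel([.499,.3325,.290],-137)
E
```

```text
top hub 0.94 [0.5251 0.0122 0.0992]
top mark 0.64 [0.6001 0.0891 0.0914]
scene zero_top 0.41 [0.4978 0.3311 0.0982]
scene hub 0.74 [0.5233 0.0177 0.0971]
scene hub 0.69 [0.5714 0.0544 0.1268]
scene mark 0.93 [0.5995 0.0837 0.091 ]
t 3.98 pos [0.4962 0.2883 0.3803] yaw -173.74 zdir [ 9.e-04  3.e-04 -1.e+00] F [-0.2  0.6 -0.7] j1,j6 [ 0.397 -1.283] g 0.0006963456071650948
offset mm [-7.5 43.6 90.3]
twist to yaw -0.641
```

play_rows --increments '[{"offset": [-4,22,20],"twist": 0,"grip": 0},{"offset": [-8,44,40],"twist": 0,"grip": 0},{"offset": [-8,44,65],"twist": 0,"grip": 0},{"offset": [-8,44,90],"twist": 0,"grip": 0},{"offset": [-8,44,96],"twist": 0,"grip": 0}]'

```text
time: 4.4
tool_pos: [0.4978, 0.3328, 0.2791]
tool_rot: [-0.003, -0.055, 0.998, -0.001]
contact_force: [-0.9, -1.1, -0.9]
gripper_width: 0.001
```

play_rows --increments '[{"offset": [0,0,3],"twist": 0,"grip": 0},{"offset": [0,0,6],"twist": 0,"grip": 0},{"offset": [0,0,9],"twist": 0,"grip": 0},{"offset": [0,0,12],"twist": 0,"grip": 0},{"offset": [0,0,14],"twist": 0,"grip": 0}]'

```text
time: 4.82
tool_pos: [0.4996, 0.3341, 0.271]
tool_rot: [0.001, -0.055, 0.998, 0.0]
contact_force: [1.2, -0.5, 0.9]
gripper_width: 0.002
```

```bash
python3 - <<'E'
from h import *
f=manip.grab_frame("scene")
cv2.imwrite("pics/s2.png",cv2.resize(f[140:280,350:500],None,fx=4,fy=4))
rel([.499,.3325,.264])
E
```

```text
t 4.87 pos [0.4995 0.334  0.2705] yaw -173.64 zdir [ 2.e-03  8.e-04 -1.e+00] F [0.8 0.9 1.1] j1,j6 [ 0.466 -1.216] g -0.00031762328573944464
offset mm [ 0.7 -1.5  6.5]
```

View pics/s2.png

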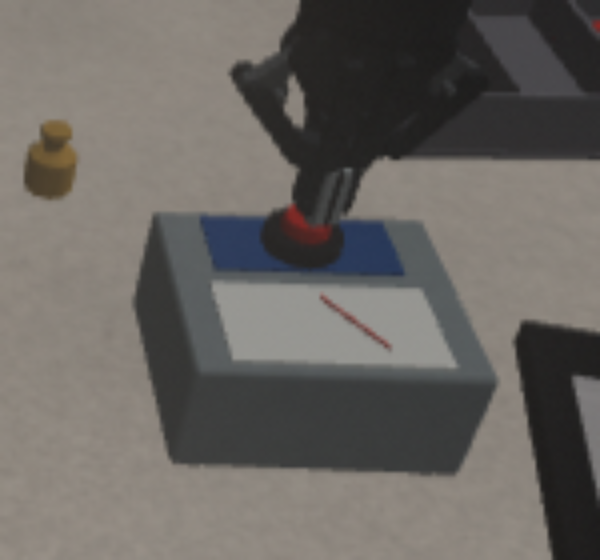

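The closed fingertips stand over the red button (crop ~(325,215) vs. button centre ~(308,222)), a few mm to its +y side. I'll shift 4 mm and press.

play_rows --increments '[{"offset": [0,-4,-2],"twist": 0,"grip": 0},{"offset": [0,-4,2],"twist": 0,"grip": 0},{"offset": [0,-4,4],"twist": 0,"grip": 0},{"offset": [0,-4,6],"twist": 0,"grip": 0},{"offset": [0,-4,6],"twist": 0,"grip": 0}]'

```text
time: 5.28
tool_pos: [0.5002, 0.33, 0.2654]
tool_rot: [0.001, -0.056, 0.998, -0.0]
contact_force: [-0.1, -2.3, 7.6]
gripper_width: -0.001
```

```bash
python3 - <<'E'
from h import *
rel([.499,.3325,.264])
E
```

```text
t 5.28 pos [0.5002 0.33   0.2654] yaw -173.63 zdir [ 1.9e-03 -2.0e-04 -1.0e+00] F [-0.1 -2.3  7.6] j1,j6 [ 0.459 -1.222] g -0.0012842327120479741
offset mm [0.9 2.6 1.4]
```

play_rows --increments '[{"offset": [0,0,1],"twist": 0,"grip": 0},{"offset": [0,0,2],"twist": 0,"grip": 0},{"offset": [0,0,3],"twist": 0,"grip": 0},{"offset": [0,0,3],"twist": 0,"grip": 0}]'

```text
time: 5.62
tool_pos: [0.5004, 0.3302, 0.2651]
tool_rot: [0.001, -0.056, 0.998, -0.0]
contact_force: [-7.0, -5.2, 19.9]
gripper_width: -0.001
```

```bash
python3 - <<'E'
from h import *
f=manip.grab_frame("scene")
cv2.imwrite("pics/s3.png",cv2.resize(f[140:280,350:500],None,fx=4,fy=4))
rel([.499,.3325,.264])
E
```

```text
t 5.67 pos [0.5004 0.3302 0.2651] yaw -173.61 zdir [ 1.5e-03 -7.0e-04 -1.0e+00] F [-7.  -5.6 20.9] j1,j6 [ 0.459 -1.222] g 0.0009464242022839906
offset mm [1.1 2.4 1.1]
```

View pics/s3.png

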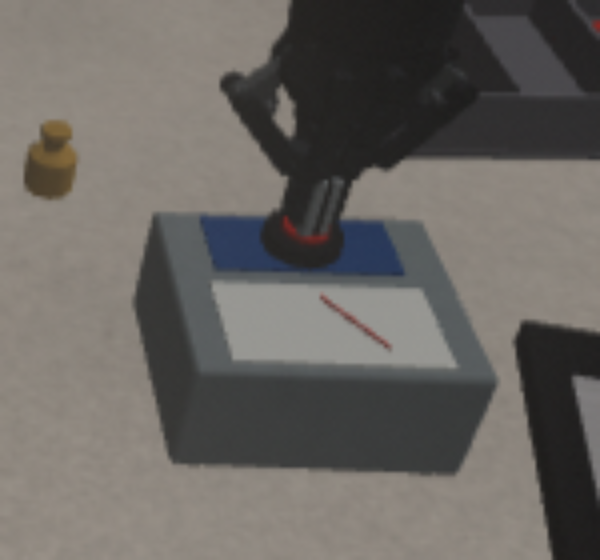

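The button is bottomed out: 20 N, no further travel, and only a thin red rim shows at crop (305,235). I'll release it and transit.

play_rows --increments '[{"offset": [0,0,-8],"twist": 0,"grip": 0},{"offset": [0,0,-30],"twist": 0,"grip": 0},{"offset": [0,0,-60],"twist": 0,"grip": 0},{"offset": [0,0,-84],"twist": 0,"grip": 0}]'

```text
time: 6.0
tool_pos: [0.4992, 0.33, 0.3452]
tool_rot: [-0.001, -0.056, 0.998, -0.0]
contact_force: [0.9, -0.4, -0.1]
gripper_width: -0.001
```

play_rows --increments '[{"offset": [-3,-40,0],"twist": -0.12,"grip": 0},{"offset": [-6,-80,0],"twist": -0.24,"grip": 0},{"offset": [-8,-120,0],"twist": -0.36,"grip": 0},{"offset": [-11,-160,0],"twist": -0.48,"grip": 0},{"offset": [-14,-200,0],"twist": -0.6,"grip": 0}]'

```text
time: 6.42
tool_pos: [0.534, 0.1386, 0.3441]
tool_rot: [-0.0, -0.341, 0.94, 0.0]
contact_force: [0.6, 0.1, -0.3]
gripper_width: 0.001
```

```bash
python3 - <<'E'
from h import *
rel([.5443,.0887,.285],-137)
E
```

```text
t 6.42 pos [0.534  0.1386 0.3441] yaw -140.13 zdir [-1.1e-03  2.0e-04 -1.0e+00] F [ 0.6  0.1 -0.3] j1,j6 [ 0.119 -2.148] g 0.0007719751559376522
offset mm [ 24.1 -45.   59.1]
twist to yaw -0.055
```

play_rows --increments '[{"offset": [12,-22,0],"twist": -0.04,"grip": 0},{"offset": [24,-43,0],"twist": -0.04,"grip": 0},{"offset": [24,-43,30],"twist": -0.04,"grip": 0},{"offset": [24,-43,59],"twist": -0.04,"grip": 0},{"offset": [24,-43,59],"twist": -0.04,"grip": 0}]'

```text
time: 6.83
tool_pos: [0.5406, 0.091, 0.2788]
tool_rot: [-0.006, -0.356, 0.934, 0.002]
contact_force: [-1.0, -0.5, -2.0]
gripper_width: 0.002
```

```bash
python3 - <<'E'
from h import *
f=manip.grab_frame("scene")
cv2.imwrite("pics/s4.png",cv2.resize(f[130:290,200:380],None,fx=4,fy=3.75))
g=manip.grab_frame("top")
tips(["handle","handle_mid"],"scene");tips(["handle","handle_mid","hub"],"top")
rel([.5443,.0887,.285],-137)
E
```

```text
scene handle 0.85 [0.5721 0.0615 0.0973]
scene handle_mid 0.77 [0.5734 0.0572 0.1254]
top handle_mid 0.43 [ 0.3457  0.2255 -0.0016]
top hub 0.96 [0.5264 0.0127 0.0985]
t 7.18 pos [0.5439 0.0921 0.2878] yaw -138.16 zdir [ 3.4e-03  2.0e-04 -1.0e+00] F [-0.7  0.2  0.3] j1,j6 [ 0.033 -2.268] g 0.002258232378512649
offset mm [ 2.  -2.7  2.8]
twist to yaw -0.02
```

View pics/s4.png

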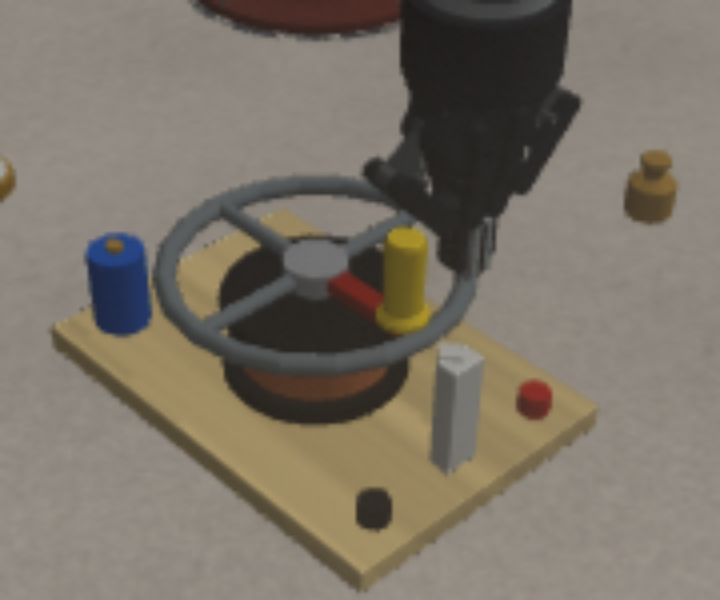

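The fingers stand beside the yellow handle (crop (405,280)), and the red spoke points at the white post (460,360). The finger linkage flares out higher up, so I'll raise the tips to 130 mm so that only the vertical tip part pushes.

play_rows --increments '[{"offset": [0,0,-15],"twist": -0.02,"grip": 0},{"offset": [1,-6,-15],"twist": -0.02,"grip": 0},{"offset": [2,-10,-15],"twist": -0.02,"grip": 0},{"offset": [2,-13,-15],"twist": -0.02,"grip": 0},{"offset": [2,-13,-15],"twist": -0.02,"grip": 0}]'

```text
time: 7.6
tool_pos: [0.5507, 0.0801, 0.3005]
tool_rot: [-0.0, -0.366, 0.931, -0.0]
contact_force: [-1.0, 0.4, 0.1]
gripper_width: 0.004
```

```bash
python3 - <<'E'
from h import *
rel([.5511,.0814,.303],-137)
E
```

```text
t 7.6 pos [0.5507 0.0801 0.3005] yaw -137.11 zdir [-1.e-04 -2.e-04 -1.e+00] F [-1.   0.4  0.1] j1,j6 [ 0.011 -2.309] g 0.00405971224458922
offset mm [-1.2  0.7 -2.5]
twist to yaw -0.002
```

play_rows --increments '[{"offset": [-3,-8,0],"twist": 0.12,"grip": 0},{"offset": [-5,-16,0],"twist": 0.24,"grip": 0},{"offset": [-6,-25,0],"twist": 0.36,"grip": 0},{"offset": [-5.5,-33,0],"twist": 0.48,"grip": 0},{"offset": [-4.5,-41.5,0],"twist": 0.6,"grip": 0}]'

```text
time: 8.02
tool_pos: [0.582, 0.0539, 0.2999]
tool_rot: [-0.001, -0.072, 0.997, 0.001]
contact_force: [0.8, 3.6, 0.5]
gripper_width: 0.001
```

```bash
cat >> h.py <<'E'
def wheel(cams=("top","scene"),H=(.5245,.015),post=True):
    H=np.array(H); s=manip.state(); p=np.array(s["tool_pos"])[:2]-H
    print("tool r",np.hypot(*p).round(4),"phi cw from index deg",np.round((43-np.degrees(np.arctan2(p[1],p[0])))%360,1))
    for c in cams:
        manip.grab_frame(c)
        for n in ("handle","handle_mid"):
            for r in manip.tip_of(n,c)[:2]:
                w=world(c,r["xyz"]); d=w[:2]-H
                print(c,n,round(r["p"],2),"r",np.hypot(*d).round(4),"z",w[2].round(3),"theta deg",np.round((43-np.degrees(np.arctan2(d[1],d[0])))%360,1))
E
python3 - <<'E'
from h import *
wheel(); 
rel(None)
E
```

```text
tool r 0.0694 phi cw from index deg 8.9
top handle 0.56 r 0.0655 z 0.097 theta deg 24.5
top handle_mid 0.48 r 0.1034 z 0.091 theta deg 359.8
top handle_mid 0.41 r 0.06 z 0.121 theta deg 27.2
scene handle 0.64 r 0.064 z 0.097 theta deg 28.0
scene handle_mid 0.83 r 0.0649 z 0.127 theta deg 32.9
scene handle_mid 0.36 r 0.2789 z -0.001 theta deg 273.0
t 8.32 pos [0.5817 0.0535 0.3003] yaw -171.31 zdir [-7.e-04 -1.e-04 -1.e+00] F [-0.1 -0.5 -0.1] j1,j6 [-0.036 -1.758] g -0.0028274256339244313
```

Contact made: the wheel is at about 28° and the push is about 3.6 N. I'll continue round the circle.

play_rows --increments '[{"offset": [-2.5,-8,0],"twist": 0.12,"grip": 0},{"offset": [-4,-16,0],"twist": 0.24,"grip": 0},{"offset": [-5,-24.5,0],"twist": 0.36,"grip": 0},{"offset": [-4.5,-33,0],"twist": 0.48,"grip": 0},{"offset": [-3,-41,0],"twist": 0.6,"grip": 0}]'

```text
time: 8.73
tool_pos: [0.5911, 0.0139, 0.3004]
tool_rot: [0.0, 0.225, 0.974, 0.001]
contact_force: [1.8, 2.9, -1.9]
gripper_width: 0.002
```

play_rows --increments '[{"offset": [-2.5,-8,0],"twist": 0.12,"grip": 0},{"offset": [-4,-16,0],"twist": 0.24,"grip": 0},{"offset": [-5,-24.5,0],"twist": 0.36,"grip": 0},{"offset": [-4.5,-33,0],"twist": 0.48,"grip": 0},{"offset": [-3,-41,0],"twist": 0.6,"grip": 0}]'

```text
time: 9.15
tool_pos: [0.5759, -0.0247, 0.3005]
tool_rot: [0.001, 0.503, 0.864, 0.001]
contact_force: [4.0, 2.6, -1.9]
gripper_width: -0.005
```

```bash
python3 - <<'E'
from h import *
wheel(); 
rel(None)
E
```

```text
tool r 0.065 phi cw from index deg 80.6
top handle 0.6 r 0.3366 z 0.001 theta deg 351.6
scene handle 0.78 r 0.0623 z 0.095 theta deg 102.9
scene handle_mid 0.59 r 0.0703 z 0.129 theta deg 104.4
t 9.45 pos [ 0.576  -0.0247  0.3008] yaw 119.97 zdir [-0.e+00 -1.e-04 -1.e+00] F [-0.2  0.3 -0.3] j1,j6 [-0.172 -0.695] g 0.0007718940441494786
```

play_rows --increments '[{"offset": [-3.5,-8,0],"twist": 0.12,"grip": 0},{"offset": [-6,-16,0],"twist": 0.24,"grip": 0},{"offset": [-7.5,-24.5,0],"twist": 0.36,"grip": 0},{"offset": [-8,-33,0],"twist": 0.48,"grip": 0},{"offset": [-7,-41,0],"twist": 0.6,"grip": 0}]'

```text
time: 9.87
tool_pos: [0.5443, -0.0514, 0.3011]
tool_rot: [0.001, 0.736, 0.677, 0.001]
contact_force: [4.5, 0.6, -1.8]
gripper_width: 0.001
```

play_rows --increments '[{"offset": [-3,-8,0],"twist": 0.12,"grip": 0},{"offset": [-5,-16,0],"twist": 0.24,"grip": 0},{"offset": [-6,-24.5,0],"twist": 0.36,"grip": 0},{"offset": [-6,-33,0],"twist": 0.48,"grip": 0},{"offset": [-5,-41,0],"twist": 0.6,"grip": 0}]'

```text
time: 10.28
tool_pos: [0.5028, -0.0533, 0.3012]
tool_rot: [0.001, 0.903, 0.429, 0.001]
contact_force: [3.9, -1.8, -1.9]
gripper_width: 0.001
```

```bash
python3 - <<'E'
from h import *
wheel(); 
rel([.5245,.015,.303])
E
```

```text
tool r 0.0716 phi cw from index deg 150.6
scene handle 0.72 r 0.064 z 0.095 theta deg 171.3
scene handle_mid 0.57 r 0.0668 z 0.129 theta deg 168.9
t 10.58 pos [ 0.5029 -0.053   0.3008] yaw 51.22 zdir [-1.e-04  2.e-04 -1.e+00] F [0.8 0.6 0.7] j1,j6 [-0.252  0.424] g -0.0034294027632667833
offset mm [ 66.6 -25.8  -2.2]
```

play_rows --increments '[{"offset": [-2.5,-8,0],"twist": 0.12,"grip": 0},{"offset": [-4.5,-16,0],"twist": 0.24,"grip": 0},{"offset": [-5.5,-24.5,0],"twist": 0.36,"grip": 0},{"offset": [-5,-33,0],"twist": 0.48,"grip": 0},{"offset": [-3.5,-41,0],"twist": 0.6,"grip": 0}]'

```text
time: 11.0
tool_pos: [0.4687, -0.0306, 0.3011]
tool_rot: [0.001, 0.99, 0.143, 0.0]
contact_force: [0.9, -3.4, -0.4]
gripper_width: -0.002
```

play_rows --increments '[{"offset": [-2.5,-8,0],"twist": 0.12,"grip": 0},{"offset": [-4.5,-16,0],"twist": 0.24,"grip": 0},{"offset": [-5.5,-24.5,0],"twist": 0.36,"grip": 0},{"offset": [-5,-33,0],"twist": 0.48,"grip": 0},{"offset": [-3.5,-41,0],"twist": 0.6,"grip": 0}]'

```text
time: 11.42
tool_pos: [0.4534, 0.008, 0.301]
tool_rot: [0.001, 0.988, -0.156, -0.0]
contact_force: [-0.6, -4.1, 1.2]
gripper_width: -0.002
```

```bash
python3 - <<'E'
from h import *
wheel(); 
rel([.5245,.015,.303])
E
```

```text
tool r 0.0715 phi cw from index deg 217.4
top handle_mid 0.42 r 0.3143 z -0.0 theta deg 315.5
scene handle 0.57 r 0.0651 z 0.095 theta deg 238.1
scene handle 0.48 r 0.1036 z 0.093 theta deg 358.8
scene handle_mid 0.62 r 0.0616 z 0.128 theta deg 240.3
t 11.72 pos [0.4536 0.008  0.3007] yaw -17.55 zdir [-1.e-04  2.e-04 -1.e+00] F [-0.9 -0.2 -0. ] j1,j6 [-0.147  1.73 ] g 0.0023937825534177185
offset mm [ 65.5 -28.1  -2.3]
```

play_rows --increments '[{"offset": [-2.5,-8,0],"twist": 0.12,"grip": 0},{"offset": [-4.5,-16,0],"twist": 0.24,"grip": 0},{"offset": [-5.5,-24.5,0],"twist": 0.36,"grip": 0},{"offset": [-5,-33,0],"twist": 0.48,"grip": 0},{"offset": [-3.5,-41,0],"twist": 0.6,"grip": 0}]'

```text
time: 12.13
tool_pos: [0.4623, 0.0481, 0.3006]
tool_rot: [0.001, 0.898, -0.441, -0.001]
contact_force: [-2.7, -1.6, 1.9]
gripper_width: 0.001
```

play_rows --increments '[{"offset": [-2.5,-8,0],"twist": 0.12,"grip": 0},{"offset": [-4.5,-16,0],"twist": 0.24,"grip": 0},{"offset": [-5.5,-24.5,0],"twist": 0.36,"grip": 0},{"offset": [-5,-33,0],"twist": 0.48,"grip": 0}]'

```text
time: 12.47
tool_pos: [0.4854, 0.0725, 0.3006]
tool_rot: [0.001, 0.767, -0.641, -0.001]
contact_force: [-4.2, -0.5, 2.9]
gripper_width: 0.001
```

```bash
python3 - <<'E'
from h import *
wheel(); 
rel([.5245,.015,.303])
E
```

```text
tool r 0.0696 phi cw from index deg 278.8
top handle 0.56 r 0.3395 z -0.001 theta deg 351.3
scene handle 0.8 r 0.0668 z 0.097 theta deg 299.4
scene handle_mid 0.76 r 0.0638 z 0.124 theta deg 305.5
scene handle_mid 0.52 r 0.319 z 0.001 theta deg 314.6
t 12.77 pos [0.4853 0.0722 0.3005] yaw -79.45 zdir [-2.e-04 -0.e+00 -1.e+00] F [-0.  -0.3 -0.9] j1,j6 [-0.004  2.953] g -0.0012113910661934095
offset mm [ 63.4 -28.1  -2.5]
```

Wheel is at about 301° and joint 6 is near its limit. I'll back off, then re-index the tool by −90° so that the x face of the fingers pushes.

play_rows --increments '[{"offset": [0,8,0],"twist": 0,"grip": 0},{"offset": [0,22,0],"twist": 0,"grip": 0},{"offset": [0,35,0],"twist": 0,"grip": 0},{"offset": [0,35,0],"twist": -0.12,"grip": 0},{"offset": [0,35,0],"twist": -0.24,"grip": 0}]'

```text
time: 13.18
tool_pos: [0.4498, 0.0659, 0.3005]
tool_rot: [0.0, 0.841, -0.541, -0.0]
contact_force: [0.8, 0.1, -0.5]
gripper_width: 0.001
```

play_rows --increments '[{"offset": [0,0,0],"twist": -0.12,"grip": 0},{"offset": [0,0,0],"twist": -0.24,"grip": 0},{"offset": [0,0,0],"twist": -0.36,"grip": 0},{"offset": [0,0,0],"twist": -0.48,"grip": 0},{"offset": [0,0,0],"twist": -0.6,"grip": 0}]'

```text
time: 13.6
tool_pos: [0.4503, 0.0659, 0.3007]
tool_rot: [0.0, 0.964, -0.268, 0.0]
contact_force: [-0.7, 0.0, -0.1]
gripper_width: -0.002
```

play_rows --increments '[{"offset": [0,0,0],"twist": -0.12,"grip": 0},{"offset": [0,0,0],"twist": -0.24,"grip": 0},{"offset": [0,0,0],"twist": -0.36,"grip": 0},{"offset": [0,0,0],"twist": -0.48,"grip": 0},{"offset": [0,0,0],"twist": -0.6,"grip": 0}]'

```text
time: 14.02
tool_pos: [0.4503, 0.0659, 0.3006]
tool_rot: [0.0, 1.0, 0.029, -0.0]
contact_force: [-0.4, -0.9, 0.7]
gripper_width: -0.001
```

```bash
python3 - <<'E'
from h import *
wheel(); 
f=manip.grab_frame("scene")
cv2.imwrite("pics/s5.png",cv2.resize(f[130:290,200:380],None,fx=4,fy=3.75))
rel([.5245,.015,.303],12)
E
```

```text
tool r 0.09 phi cw from index deg 257.5
top handle 0.66 r 0.0036 z 0.004 theta deg 77.9
top handle 0.32 r 0.3159 z 0.1 theta deg 308.4
scene handle 0.76 r 0.0636 z 0.097 theta deg 304.8
scene handle_mid 0.83 r 0.0615 z 0.123 theta deg 303.0
t 14.37 pos [0.4508 0.0661 0.3007] yaw 2.86 zdir [ 1.e-04 -0.e+00 -1.e+00] F [-0.4 -0.1 -0.9] j1,j6 [-0.018  1.503] g -0.0035618851657435694
offset mm [71.  54.7 -2.3]
twist to yaw -0.16
```

View pics/s5.png

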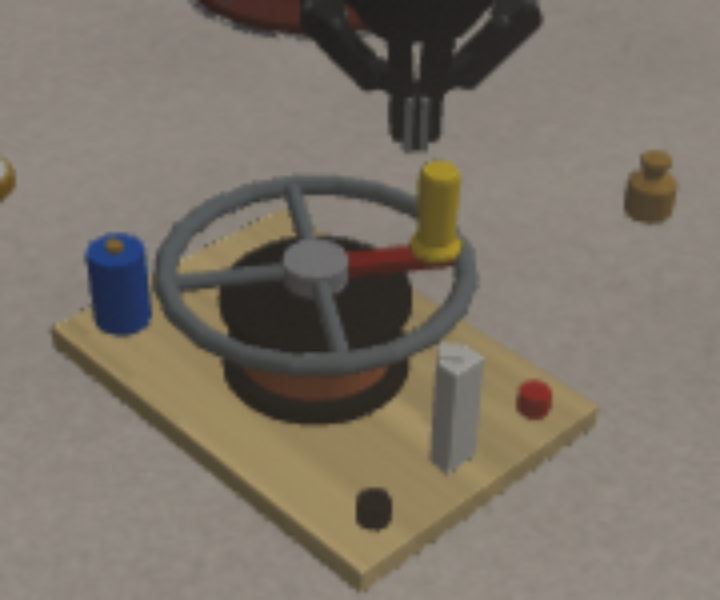

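The handle stands clear at crop (438,205), the spoke is about 57° short of the post (460,360), and everything else is in place. I'll approach and push most of the rest.

play_rows --increments '[{"offset": [18,-3,0],"twist": -0.12,"grip": 0},{"offset": [30,-5,0],"twist": -0.12,"grip": 0},{"offset": [36,-6,0],"twist": -0.12,"grip": 0}]'

```text
time: 14.62
tool_pos: [0.4876, 0.0741, 0.301]
tool_rot: [0.0, 0.996, 0.085, 0.0]
contact_force: [-0.8, 0.3, 0.1]
gripper_width: -0.001
```

play_rows --increments '[{"offset": [8,-2,0],"twist": 0.12,"grip": 0},{"offset": [16,-3.5,0],"twist": 0.24,"grip": 0},{"offset": [24.5,-3.5,0],"twist": 0.36,"grip": 0},{"offset": [32.5,-3,0],"twist": 0.48,"grip": 0},{"offset": [40.5,-1,0],"twist": 0.6,"grip": 0}]'

```text
time: 15.03
tool_pos: [0.5262, 0.0824, 0.3006]
tool_rot: [-0.0, 0.976, -0.216, -0.002]
contact_force: [-3.4, 2.3, 3.3]
gripper_width: -0.001
```

```bash
python3 - <<'E'
from h import *
wheel(); wheel(); 
rel([.5245,.015,.303])
E
```

```text
tool r 0.0675 phi cw from index deg 314.4
scene handle 0.63 r 0.0664 z 0.094 theta deg 335.0
scene handle 0.27 r 0.1176 z 0.017 theta deg 153.5
scene handle_mid 0.8 r 0.0658 z 0.126 theta deg 336.9
scene handle_mid 0.55 r 0.2796 z -0.002 theta deg 272.5
tool r 0.0668 phi cw from index deg 314.3
scene handle 0.53 r 0.0665 z 0.096 theta deg 334.0
scene handle_mid 0.81 r 0.0616 z 0.127 theta deg 336.4
t 15.63 pos [0.5263 0.0819 0.3008] yaw -24.55 zdir [ 1.e-04 -0.e+00 -1.e+00] F [-1.   1.3 -0.2] j1,j6 [0.015 2.014] g 0.0011142790701422808
offset mm [26.2 61.5 -2.2]
```

play_rows --increments '[{"offset": [7.5,-2.5,0],"twist": 0.12,"grip": 0},{"offset": [15,-4,0],"twist": 0.24,"grip": 0},{"offset": [20,-4.5,0],"twist": 0.32,"grip": 0},{"offset": [20,-4.5,0],"twist": 0.32,"grip": 0}]'

```text
time: 15.97
tool_pos: [0.5467, 0.0777, 0.3006]
tool_rot: [-0.0, 0.931, -0.366, -0.0]
contact_force: [-0.9, 0.9, 0.3]
gripper_width: -0.002
```

```bash
python3 - <<'E'
from h import *
wheel(); wheel(); 
f=manip.grab_frame("scene")
cv2.imwrite("pics/s6.png",cv2.resize(f[130:290,200:380],None,fx=4,fy=3.75))
rel([.5245,.015,.303])
E
```

```text
tool r 0.0665 phi cw from index deg 332.5
scene handle 0.67 r 0.064 z 0.098 theta deg 354.1
scene handle_mid 0.67 r 0.06 z 0.13 theta deg 351.2
tool r 0.0664 phi cw from index deg 332.2
scene handle 0.8 r 0.0673 z 0.098 theta deg 351.3
scene handle_mid 0.79 r 0.0621 z 0.126 theta deg 355.1
t 16.62 pos [0.5464 0.0777 0.3008] yaw -42.9 zdir [ 1.e-04  0.e+00 -1.e+00] F [-0.3 -0.7  0.1] j1,j6 [0.006 2.326] g -0.0033004803694327784
offset mm [26.6 60.8 -2.2]
```

View pics/s6.png

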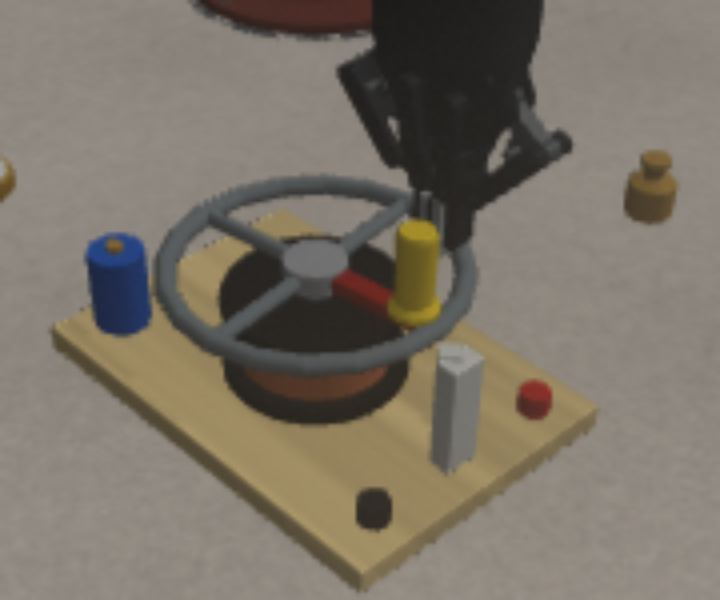

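```bash
cat >> h.py <<'E'
def cen(f):
    h=cv2.cvtColor(f[130:290,200:380],cv2.COLOR_BGR2HSV)
    m=cv2.inRange(h,(22,150,60),(35,255,255)); n,l,st,c=cv2.connectedComponentsWithStats(m)
    i=1+np.argmax(st[1:,4]); return c[i]+[200,130],st[i,4]
def proj(th,H=(.5245,.015)):
    k=manip.get_calibration("scene");a=np.radians(43)-th
    p=np.linalg.inv(np.array(k["T"]))@[H[0]+.065*np.cos(a),H[1]+.065*np.sin(a),.125,1]
    return np.array([k["fx"]*p[0]/p[2]+k["cx"],k["fy"]*p[1]/p[2]+k["cy"]])
def turn():
    c0,n0=cen(cv2.imread("pics/scene0.png")); c,n=cen(manip.grab_frame("scene"))
    t=np.linspace(-.5,.3,161); d=[np.linalg.norm(proj(x)-proj(0)-(c-c0)) for x in t]
    print(c0,n0,c,n,"proj0",proj(0),"theta rel index",t[np.argmin(d)].round(3),"resid",min(d))
E
python3 -c "
from h import *
turn()"
```

```text
[300.84386617 205.01858736] 269 [303.62633452 202.82206406] 281 proj0 [300.570228   203.68987233] theta rel index -0.135 resid 0.2486690557011274
```

play_rows --increments '[{"offset": [4,-1.5,0],"twist": 0.06,"grip": 0},{"offset": [8,-3,0],"twist": 0.12,"grip": 0},{"offset": [8,-3,0],"twist": 0.12,"grip": 0}]'

```text
time: 16.92
tool_pos: [0.5545, 0.0745, 0.3007]
tool_rot: [-0.0, 0.907, -0.421, -0.0]
contact_force: [-0.9, 0.6, 0.4]
gripper_width: 0.001
```

```bash
python3 -c "
from h import *
turn(); turn(); wheel(); rel(None)"
```

```text
[300.84386617 205.01858736] 269 [300.82105263 204.52280702] 285 proj0 [300.570228   203.68987233] theta rel index -0.01 resid 0.4383463451543013
[300.84386617 205.01858736] 269 [300.87676056 204.5       ] 284 proj0 [300.570228   203.68987233] theta rel index -0.01 resid 0.4276993062929355
tool r 0.0666 phi cw from index deg 339.6
scene handle 0.7 r 0.0667 z 0.097 theta deg 356.6
scene handle_mid 0.72 r 0.0638 z 0.126 theta deg 0.6
t 17.32 pos [0.5543 0.0745 0.3007] yaw -49.75 zdir [ 0.e+00  1.e-04 -1.e+00] F [-0.5  0.6 -1. ] j1,j6 [0.   2.44] g 0.001098593911035257
```

Aligned to within about 0.01 rad. I'll back off along −x of the tool, then lift.

play_rows --increments '[{"offset": [-8,0,0],"twist": 0,"grip": 0},{"offset": [-25,0,0],"twist": 0,"grip": 0},{"offset": [-45,0,0],"twist": 0,"grip": 0},{"offset": [-45,0,-40],"twist": 0,"grip": 0},{"offset": [-45,0,-80],"twist": 0,"grip": 0}]'

```text
time: 17.73
tool_pos: [0.5224, 0.1102, 0.3769]
tool_rot: [0.002, 0.908, -0.42, -0.004]
contact_force: [1.1, -0.2, 0.7]
gripper_width: -0.002
```

play_rows --increments '[{"offset": [-30,0,-20],"twist": 0,"grip": 0},{"offset": [-60,0,-40],"twist": 0,"grip": 0},{"offset": [-60,0,-40],"twist": 0,"grip": 0},{"offset": [-60,0,-40],"twist": 0,"grip": 0}]'

```text
time: 18.07
tool_pos: [0.4853, 0.1561, 0.4225]
tool_rot: [-0.001, 0.908, -0.42, 0.002]
contact_force: [0.2, 0.3, 0.2]
gripper_width: 0.001
```

```bash
python3 -c "
from h import *
turn(); wheel()
cv2.imwrite('pics/end.png',manip.grab_frame('scene')); tips(['cell','magnet','compass','switch_block','weight'],'scene'); rel(None)"
```

```text
[300.84386617 205.01858736] 269 [301.10465116 204.92635659] 258 proj0 [300.570228   203.68987233] theta rel index -0.01 resid 0.05582209487125971
tool r 0.1456 phi cw from index deg 297.5
top handle 0.51 r 0.3391 z -0.0 theta deg 351.2
top handle 0.41 r 0.067 z 0.097 theta deg 358.4
top handle_mid 0.47 r 0.0657 z 0.121 theta deg 356.2
scene handle_mid 0.64 r 0.0652 z 0.126 theta deg 0.7
scene cell 0.92 [ 0.4838 -0.099   0.0184]
scene magnet 0.8 [ 0.729   0.2781 -0.001 ]
scene compass 0.71 [ 0.3239 -0.2139 -0.0012]
scene switch_block 0.82 [ 0.7186 -0.2809 -0.0028]
scene weight 0.63 [0.5733 0.0571 0.1279]
scene weight 0.53 [ 0.3429  0.2307 -0.0015]
t 18.72 pos [0.4867 0.1545 0.4206] yaw -49.8 zdir [-2.e-04 -0.e+00 -1.e+00] F [-0.5  0.2  0.3] j1,j6 [0.161 2.601] g 0.0020738035326850167
```

View pics/end.png

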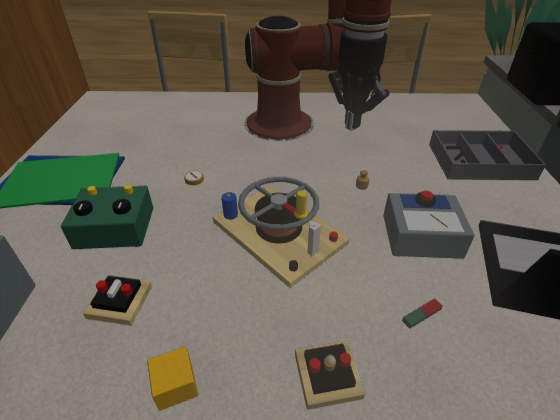

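The final picture shows the handle at (301,205) in line with the post (314,238), the button up at (425,198), the bystanders where they were, and the arm clear.

```bash
python3 -c "
from plant import manip
print(manip.job_done())"
```

```text
the job is handed in; nothing more can be done
None
```

I pressed the zero button right down and released it. I then pushed the wheel clockwise through one full turn with the outside of the shut fingers and handed the job in; it reported no verdict.

- **Button:** it bottomed out at about 20 N with no further travel, well past the 4 mm needed. The last picture shows it up again.
- **Turn:** I pushed with about 3 to 5 N throughout, pausing once at about 301° to turn the tool because joint 6 was near its limit.
- **End position:** comparing the handle with the first picture puts the wheel about 0.01 rad short of the index, against a tolerance of 0.15 rad. The network readings mostly agreed to within about 4°.
- **Bystanders and arm:** the cell, magnet, compass, switch block and weight all measured within about 5 mm of their starting places. The arm was clear, with no contact force above noise.
- **Checks that disagreed:** the networks gave a few false hits. They once took the weight for the handle and the magnet for `handle_mid`, and I ignored these because they disagreed with the pictures.

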